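Pop a snack tin out of the dispenser and trap it on the ramp

TASK

Press the steel ejector paddle of the wooden tin dispenser down with one finger so that the small round tin pops up out of its cradle and rolls down the ramp, and with the other finger, standing in the ramp beside the paddle, trap the tin before it rolls off the open lower end. Leave the tin in the cradle to the ejector (do not touch it there), never lift it or take it out of the ramp, and leave everything else on the counter where it stands. The program finishes while holding: one finger still keeps the paddle down, and the tin rests still on the ramp against the other finger.

Things in the scene. Friction and masses are not known exactly. Their poses are not given: they have to be found in the camera images.
- dispenser: wooden tin dispenser fixed to the counter, 196 mm long, 70 mm high at its back (wall at x 27 to 34). Origin on the counter under the tin's cradle; z up; x along the ramp, which runs DOWNHILL TOWARDS -x at 12 degrees. In this frame (mm): ramp floor height 43 at its upper edge x = -13, 29 at x = -80, 12 at its open lower end x = -160; inside width 48 (y -24 to 24)
- ramp_mid (a point): point on the ramp floor's middle line abreast of the paddle, (-80, 0, 29) mm in the dispenser's frame; axes as the dispenser's. Good place for the trapping finger: tip less than 18 mm above the floor, finger not uphill of x = -60. At the height of the pressed paddle (z = 40) a tip hangs 11 mm above the floor here. Side walls are 4 mm thick and stand 12 mm above the ramp floor
- tin: the steel tin in the cradle: a plain cylinder, 44 mm diameter, 42 mm long, about 120 g, lying on its side with its axis across the ramp. Origin at its centre (turns as it rolls), at first (0, 0, 61) mm in the dispenser's frame. Once popped it rolls off by itself, 100 mm in about 0.4 s, so the trapping finger must already stand in the ramp
- paddle (a joint): travel of the ejector paddle: 0 up, 0.010 m fully down; it springs back when let go; spring force about 1.5 N at the start of the travel to 4 N at the bottom, plus 1 to 2 N for the tin's weight. Pressing lifts the cradle floor (1.2 mm per mm); at about 5 to 6 mm the tin comes over the ramp's upper edge and rolls off
- paddle_top (a point): centre of the paddle's flat top: a steel plate 50 mm (along the dispenser's x) by 34 mm (y), top 50 mm above the counter when up and 40 mm when down. Beside the ramp on the +y side at (-80, 48) mm in the dispenser's frame, 48 mm from the ramp's middle line. The point goes down with the paddle
- ramp_end (a point): middle of the ramp's open lower edge, (-160, 0, 12) mm in the dispenser's frame; its axes are those of the dispenser
- bowl: small white porcelain bowl, 100 mm across the rim, 42 mm high, on the counter before the ramp's open end; origin under its centre; bystander
- sippy_cup: steel sippy cup with grey lid, 72 mm across, 125 mm high, beside the dispenser's cradle on the -y side; origin under its centre; bystander
- spare_tin: a second steel tin of the same make (44 mm across, 42 mm high), standing upright on the counter beyond the paddle side (+y) of the dispenser; origin under its centre; bystander
- bento: empty teal plastic bento box, 140 x 200 x 55 mm, open, with one divider; origin under its centre; bystander
- tray: round bamboo tray, 250 mm across, 22 mm high; origin under its centre; bystander
- spoon: steel spoon, 150 mm long, lying on the counter; bystander
- jar: glass jar with wooden cap, 70 mm across, 100 mm high; origin under its centre; bystander
There are look-alikes about, which are no part of the job. What is shaped like the tin but blue or green is not meant.

How it is judged:
On the way, in this order (a step that is already met when the one before it is completed fails the run):
1. the ejector paddle is being pressed (more than 3 mm down), the tin still in its cradle (value of joint paddle above 0.003 m and x of tin in the frame of dispenser above -0.015 m).
2. the popped tin is caught: still on the ramp, stopped by a finger, at least 20 mm down from its cradle (x of tin in the frame of dispenser between -0.155 and -0.02 m and linear speed of tin below 0.03 m/s), for 0.2 s.
At the end, for the whole second after the job is handed in: the paddle is still held more than 3 mm down; the tin lies still (under 20 mm/s) on the ramp, its centre 20 to 155 mm downhill of its cradle place and within 12 mm of the ramp's middle line, resting against a finger (value of joint paddle above 0.003 m and x of tin in the frame of dispenser between -0.155 and -0.02 m and y of tin in the frame of dispenser between -0.012 and 0.012 m and z of tin in the frame of dispenser between 0.028 and 0.075 m and linear speed of tin below 0.02 m/s and contact force between the fingers and tin above 0.02 N); the arm keeps its last pose, push and grip.
It fails at once if the tin rolls off the ramp's lower end (x of tin in the frame of dispenser below -0.158 m).
It fails at once if the tin is lifted or taken out of the ramp (z of tin in the frame of dispenser above 0.088 m or y of tin in the frame of dispenser above 0.02 m or y of tin in the frame of dispenser below -0.02 m or (x of tin in the frame of dispenser below -0.06 m and z of tin in the frame of dispenser above 0.075 m)).
It fails at once if the robot touches the tin while it is still in its cradle (x of tin in the frame of dispenser above -0.012 m and contact force between any of the arm, the fingers and tin above 1 N).
It fails at once if something else on the counter is moved more than 20 mm (distance of any of bowl, sippy_cup, spare_tin, bento, tray, spoon, jar from where it was at the start of the episode above 0.02 m).
It also fails if it takes over 35 s, if anything falls off the work surface, if the arm or the gripper's body presses on something with over 40 N, if the wrist force passes 120 N, or if a joint passes its speed limit or range.

ROBOT

A 6-joint arm with a two-finger parallel gripper is mounted at the origin on the work surface. World frame = base frame: x ahead of the robot, y to its left, z up, the work surface at z = 0. Lengths are in m, angles in rad, forces in N, time in s.
With the tool pointing down it reaches from about 0.425 to 0.95 m from the base axis. Payload 3.5 kg.
Tool frame: the origin (TCP) lies on the centre line of the jaws, within the pads' length; the fingertips stand 11 mm ahead of it and the grasp point (between the pads) lies 8 mm behind it; x points along the fingers, y is the direction in which the jaws open and shut, and the axes are right-handed (so a half turn about x gives the same grasp; the last joint's range is limited). The gripper opens to 85 mm and grips with 20 to 120 N. Pads are 22 mm wide; open, the fingers measure 114 mm over their backs; the gripper's body (76 mm by 85 mm) begins 54 mm behind the grasp point. The pads swing forward as they close: fully open they stand 13 mm farther back than shut.
Start: joints at [-1.385, 0.286, 1.577, -0, 1.279, -0.15], TCP at [0.222, -0.637, 0.242] pointing down, gripper open.
Joint ranges: [-2.77, 2.77], [-0.9, 2.22], [0.21, 2.48], [-1.53, 4.67], [0.24, 2.81], [-2.84, 2.84]. Speed limits (rad/s): [2.79, 2.79, 3.14, 3.14, 3.14, 3.14].

INTERFACE

Orientations are given as a unit quaternion [x, y, z, w].
In Python, from plant import ctrl gives the robot as it stands. The module is installed in compiled form; this text tells all that it offers.
- The arm moves only by the tool drive_tool, never from a script. Its argument "series" is a list of rows, each a list of 2 entries, a list of its own where there are three numbers: the shift along the tool's x, y, z in units of 50 mm (1.0 is 50 mm), then the turn, a rotation vector about the tool's x, y, z in degrees. A call has 1 to 5 rows; each row shifts and turns the pose as measured when the row begins, along the tool's axes as they then stand; what a row does not reach is not made up. A row lasts 1/10 s, in which the tool goes at most 50 mm and 8.59 degrees, less where a joint would pass 70% of its speed; a pose out of reach is approached as far as the arm can. A call is refused whole if a number of a shift passes 1 or a number of a turn 8.59, either way. A call with a gripper value outside its range is refused whole. "grip" is the gripper's target within -1 to 1 (fully open at 1, half-way at 0, shut at -1), set as the call begins (left out, the last holds). The fingers move at their own pace and stop on an object; "newtons" is the grip in N (left out, the last holds). Time passes only in rows, so rows that do not move let the fingers close. It gives the time, the measured TCP pose, the force and the opening at its end, in the units of the state.
- ctrl.get_state(): the state, without advancing time (a new reading comes with each control period).
- ctrl.read_camera(name): name is "scene" or "side" or "wrist"; returns a dict with "img" (480x640x3 uint8, red, green, blue), "camera_matrix" (3x3 intrinsics, pixels), "R" (3x3) and "t" (3): a world point X has camera coordinates R X + t. Camera axes: x right, y down, z forward; pixel columns grow to the right and rows downward; lengths in m; the calibration is good to about 2 mm. A picture is of the moment at which its call begins. There is no depth.
- ctrl.sign_off(): hands the job in, once; it reports no verdict.
The state is a dict: "time": time; "qpos": joint angles; "dq": joint speeds; "joint_efforts": joint torques, N m; "eef_pos": TCP position; "tcp_rot": TCP orientation; "contact_force": force on the tool from outside, world axes, zero at the start; "wrist_torque": the same for the moment, N m; "opening": opening from 0.0 (shut) to 1.0 (fully open).
Only numpy, scipy, OpenCV 4.12 (cv2) and the standard library are available. Lean on these libraries where they do the work, as an engineer would, in place of code of your own. Each camera call takes 0.05 s, during which the arm holds its last target.

## Working session

There is one attempt and no reset: what is moved stays moved. The work goes in short steps, Python scripts to look and compute and a tool call to move; the robot and the scene stay as the last step left them, time stands still between calls to the robot, and variables do not carry over. Pictures are saved under pics/ and viewed, and the job is handed in when it is done.

Besides the shell and the picture viewer there is one more tool, called as name(argument=value, ...) on one line, values as JSON. drive_tool: Moves the arm, as the interface text tells. Its arguments: {"type":"object","properties":{"series":{"type":"array"},"grip":{"type":"number"},"newtons":{"type":"number"}},"required":["series"]}

```bash
mkdir -p pics
python3 - <<'E'
from plant import ctrl
import cv2
s=ctrl.get_state();print(s)
import pickle
d={}
for n in ["scene","side","wrist"]:
    c=ctrl.read_camera(n);d[n]=c
    cv2.imwrite(f"pics/{n}0.png",c["img"][:,:,::-1]);print(n,c["camera_matrix"],c["R"],c["t"])
pickle.dump(d,open("cams0.pkl","wb"))
E
```

```text
{'time': 0.0, 'qpos': array([-1.38498520e+00,  2.87187350e-01,  1.57819898e+00,  1.38929509e-05,
        1.27858024e+00, -1.49999408e-01]), 'dq': array([-2.05827930e-04,  9.39998032e-04,  2.18933766e-04, -2.82226312e-05,
        4.26196920e-04,  2.67649525e-04]), 'joint_efforts': array([-2.75782426e-03, -4.05982733e+01, -2.92629987e+01, -3.12162319e-04,
        5.78931067e-03,  3.60599358e-06]), 'eef_pos': array([ 0.22234843, -0.63665434,  0.24092078]), 'tcp_rot': array([-0.69715216, -0.11900765,  0.69717281, -0.11732914]), 'contact_force': array([-0.89110044, -1.08543963,  0.49350315]), 'wrist_torque': array([ 0.01894306,  0.07108968, -0.00756236]), 'opening': 1.0037307571071978}
scene [[510.38315349   0.         310.94003702]
 [  0.         510.38315349 240.51189081]
 [  0.           0.           1.        ]] [[ 0.09978137  0.99489959 -0.01478121]
 [ 0.75158195 -0.0850967  -0.65412776]
 [-0.65204927  0.05416047 -0.75623964]] [-0.06345889 -0.33487121  1.50857695]
side [[574.83379929   0.         313.38464836]
 [  0.         574.83379929 238.35467006]
 [  0.           0.           1.        ]] [[-0.79500304 -0.60659019 -0.00430175]
 [-0.35505222  0.47106138 -0.80748938]
 [ 0.49184153 -0.64042917 -0.58986642]] [0.39397585 0.23166195 1.11718198]
wrist [[408.78863746   0.         318.48638218]
 [  0.         408.78863746 238.31990778]
 [  0.           0.           1.        ]] [[ 0.33035827 -0.94385482 -0.0012192 ]
 [-0.91080327 -0.31912822  0.26190567]
 [-0.24759001 -0.08541225 -0.96509271]] [-0.67365591 -0.03362089  0.37862055]
```

View pics/scene0.png

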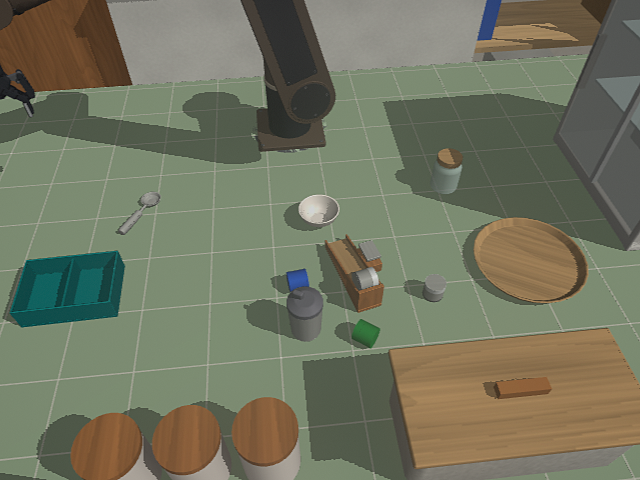

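View pics/side0.png

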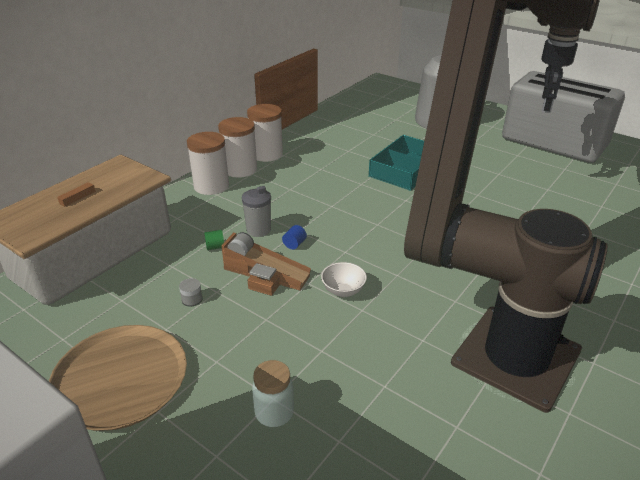

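View pics/wrist0.png

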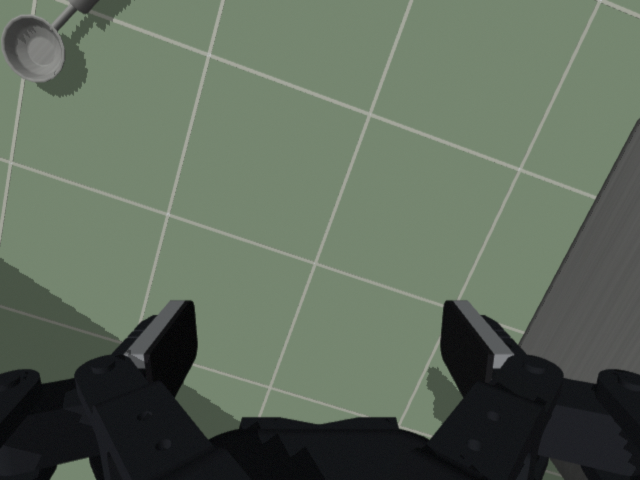

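The scene camera shows the dispenser at about (355,272), with the ramp running up-left toward the bowl at (319,211). The steel tin is in its cradle at (366,278) and the paddle plate is at (370,251). The look-alikes are blue (297,280), green (366,333) and the upright spare tin (434,288). The tin in the cradle is the one meant. I'll enlarge to confirm this and pick points.

Run:
```python
import pickle,cv2,numpy as np
d=pickle.load(open("cams0.pkl","rb"))
def crop(n,x0,y0,w,h,f):
    c=d[n]["img"][y0:y0+h,x0:x0+w,::-1]
    cv2.imwrite(f"pics/{n}_crop0.png",cv2.resize(c,None,fx=f,fy=f,interpolation=cv2.INTER_CUBIC))
crop("scene",310,220,100,100,6); crop("side",200,210,130,95,6)
```

```text
(no output)
```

View pics/scene_crop0.png

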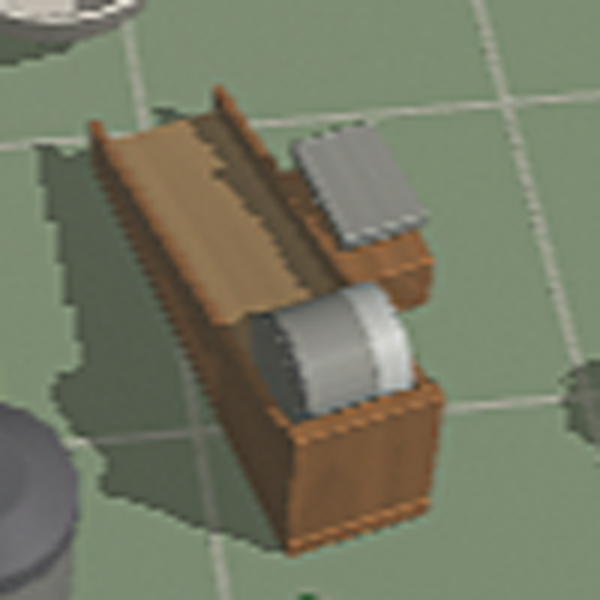

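View pics/side_crop0.png

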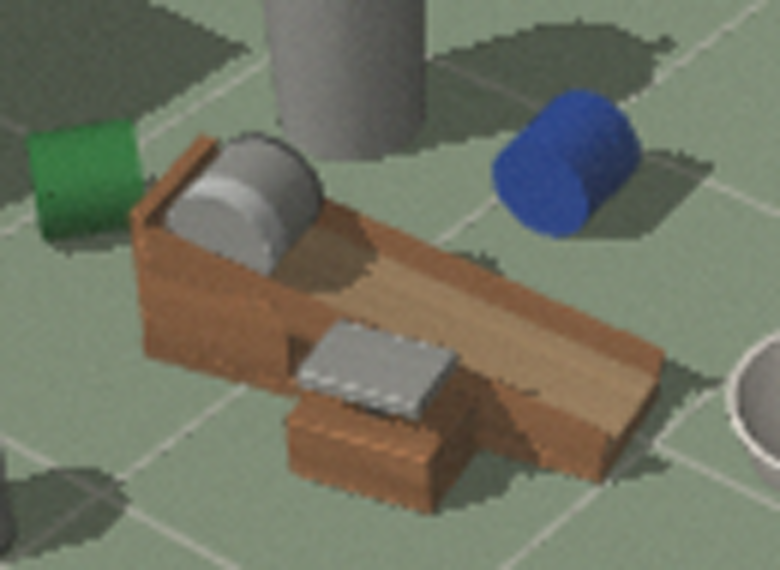

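```bash
cat > h.py <<'E'
import numpy as np,pickle,cv2
from scipy.spatial.transform import Rotation as Rn
from scipy.optimize import least_squares
def proj(c,X):
    X=np.atleast_2d(X)@c["R"].T+c["t"]; u=X@c["camera_matrix"].T
    return u[:,:2]/u[:,2:]
def d2w(p,P):
    P=np.atleast_2d(P); c,s=np.cos(p[2]),np.sin(p[2])
    return np.c_[p[0]+c*P[:,0]-s*P[:,1],p[1]+s*P[:,0]+c*P[:,1],P[:,2]]
E
python3 - <<'E'
from h import *
d=pickle.load(open("cams0.pkl","rb"))
S=[((34,-28,70),(295,440)),((34,28,70),(442,398)),((34,-28,0),(288,553)),((34,28,0),(425,510)),((-160,-28,24),(95,122)),((-160,28,24),(220,88)),
((-105,31,50),(292,142)),((-105,65,50),(372,122)),((-55,65,50),(428,215)),((-55,31,50),(350,240))]
T=[((-55,31,50),(340,322)),((-105,31,50),(460,355)),((-105,65,50),(412,405)),((-55,65,50),(300,372)),((34,-28,70),(212,138)),((34,28,70),(135,212)),((34,28,0),(145,357)),((-160,-28,24),(663,352)),((-160,28,24),(603,432)),((-160,28,0),(600,480))]
def prep(L,o): return np.array([a for a,b in L])/1e3, np.array([b for a,b in L])/6+np.array(o)
A=prep(S,(310,220));B=prep(T,(200,210))
def f(p,w=(1,1)): return np.r_[w[0]*(proj(d["scene"],d2w(p,A[0]))-A[1]).ravel(),w[1]*(proj(d["side"],d2w(p,B[0]))-B[1]).ravel()]
for w in [(1,1),(1,0),(0,1)]:
    r=least_squares(f,[0.75,0.05,0.2],args=(w,),loss='soft_l1');print(w,r.x,np.degrees(r.x[2]),np.sqrt(np.mean(r.fun**2)))
    if w==(1,1): p=r.x;np.save("pose.npy",p);print(np.round(r.fun.reshape(-1,2),1))
for n,P in dict(paddle=(-.08,.048,.05),mid=(-.08,0,.029),end=(-.16,0,.012),tin=(0,0,.061)).items(): print(n,d2w(p,P))
# bystander bases
for n,uv in dict(bowl=(319,213),spare=(433,297),cup=(305,333)).items():
    c=d["scene"];ray=c["R"].T@np.linalg.inv(c["camera_matrix"])@np.r_[uv,1];o=-c["R"].T@c["t"]
    print(n,o-ray*o[2]/ray[2])
E
```

```text
(1, 1) [0.61880504 0.11407631 0.24699319] 14.151667371103558 1.0475256091072216
[[-0.7 -0.2]
 [-0.  -1.1]
 [-1.4 -0.1]
 [-0.2 -0.6]
 [-1.7 -0.3]
 [-0.2 -0.9]
 [-1.2 -0.8]
 [-0.6 -1.5]
 [-0.5 -1. ]
 [-1.7 -0.9]
 [-1.3 -0.7]
 [-1.1 -0.7]
 [-0.1  0.2]
 [-1.9 -0. ]
 [-2.5 -0.6]
 [-2.1  0.4]
 [-0.7  0.3]
 [-1.2 -0.4]
 [-1.3  1.1]
 [-0.6  1.3]]
(1, 0) [0.62092034 0.1151695  0.2406449 ] 13.787936907178615 0.3680359456377638
(0, 1) [0.61656226 0.11158398 0.23828973] 13.65299605911631 0.4749533655892026
paddle [[0.52949739 0.14106044 0.05      ]]
mid [[0.54123289 0.09451715 0.029     ]]
end [[0.46366073 0.07495799 0.012     ]]
tin [[0.61880504 0.11407631 0.061     ]]
bowl [ 3.59415229e-01  4.80043225e-02 -1.11022302e-16]
spare [6.38596382e-01 2.65735133e-01 1.11022302e-16]
cup [ 0.69732438 -0.01846919  0.        ]
```

```bash
cat >> h.py <<'E'
def plan(goal,yaw,n=None,flip=0,maxs=0.9,pr=True):
    """list rows in tool units to bring TCP to goal with tool x down, tool y along dispenser +y (flip: -y)"""
    from plant import ctrl
    s=ctrl.get_state(); R=Rn.from_quat(s["tcp_rot"]); p=np.array(s["eef_pos"])
    yd=np.array([-np.sin(yaw),np.cos(yaw),0])*(-1 if flip else 1); xd=np.array([0,0,-1.])
    G=Rn.from_matrix(np.c_[xd,yd,np.cross(xd,yd)])
    tot=np.degrees((R.inv()*G).as_rotvec()); d=np.array(goal)-p
    print("pos",p.round(4),"F",s["contact_force"].round(1),"open",round(s["opening"],3),"t",s["time"],"totturn",tot.round(2),"d_tool_units",(R.inv().apply(d)/.05).round(3))
    n=n or max(1,int(np.ceil(max(np.abs(d).max()/.05/maxs*1.0,np.linalg.norm(d)/.05/maxs,np.linalg.norm(tot)/8))))
    step=Rn.from_rotvec(np.radians(tot/n)); 
    print(n)
    for i in range(n):
        print([ [round(float(v),2) for v in R.inv().apply(d/n)/.05],[round(float(v),2) for v in tot/n]]); R=R*step
E
python3 - <<'E'
from h import *
d=pickle.load(open("cams0.pkl","rb"))
c=d["wrist"];print("cam",-c["R"].T@c["t"])
from plant import ctrl
print(Rn.from_quat(ctrl.get_state()["tcp_rot"]).as_matrix().round(3))
p=np.array([.619,.113,.243])
g=d2w(p,(-.082,.024,.24))[0];print(g)
plan(g,p[2]);plan(g,p[2],flip=1)
E
```

```text
cam [ 0.28566845 -0.61422392  0.37338811]
[[-0.     0.329 -0.944]
 [ 0.002 -0.944 -0.329]
 [-1.    -0.002 -0.   ]]
[0.53363435 0.11656442 0.24      ]
pos [ 0.2224 -0.6368  0.2412] F [ 0.  -0.4 -0.7] open 1.001 t 0.15 totturn [-1.7469e+02 -1.6000e-01 -2.0000e-02] d_tool_units [  0.05  -12.175 -10.842]
22
[[0.0, -0.55, -0.49], [-7.94, -0.01, -0.0]]
[[0.0, -0.48, -0.56], [-7.94, -0.01, -0.0]]
[[0.0, -0.4, -0.63], [-7.94, -0.01, -0.0]]
[[0.0, -0.31, -0.67], [-7.94, -0.01, -0.0]]
[[0.0, -0.21, -0.71], [-7.94, -0.01, -0.0]]
[[0.0, -0.11, -0.73], [-7.94, -0.01, -0.0]]
[[0.0, -0.01, -0.74], [-7.94, -0.01, -0.0]]
[[0.0, 0.09, -0.74], [-7.94, -0.01, -0.0]]
[[0.0, 0.19, -0.72], [-7.94, -0.01, -0.0]]
[[0.0, 0.29, -0.68], [-7.94, -0.01, -0.0]]
[[0.0, 0.38, -0.63], [-7.94, -0.01, -0.0]]
[[0.0, 0.47, -0.58], [-7.94, -0.01, -0.0]]
[[0.0, 0.54, -0.51], [-7.94, -0.01, -0.0]]
[[0.0, 0.61, -0.43], [-7.94, -0.01, -0.0]]
[[0.0, 0.66, -0.34], [-7.94, -0.01, -0.0]]
[[0.0, 0.7, -0.24], [-7.94, -0.01, -0.0]]
[[0.0, 0.73, -0.14], [-7.94, -0.01, -0.0]]
[[0.0, 0.74, -0.04], [-7.94, -0.01, -0.0]]
[[0.0, 0.74, 0.0
[... 386 characters left out ...]
 -0.56], [0.28, -0.0, 0.01]]
[[0.0, -0.65, -0.56], [0.28, -0.0, 0.01]]
[[0.0, -0.65, -0.56], [0.28, -0.0, 0.01]]
[[0.0, -0.65, -0.55], [0.28, -0.0, 0.01]]
[[0.0, -0.66, -0.55], [0.28, -0.0, 0.01]]
[[0.0, -0.66, -0.55], [0.28, -0.0, 0.01]]
[[0.0, -0.66, -0.55], [0.28, -0.0, 0.01]]
[[0.0, -0.67, -0.54], [0.28, -0.0, 0.01]]
[[0.0, -0.67, -0.54], [0.28, -0.0, 0.01]]
[[0.0, -0.67, -0.54], [0.28, -0.0, 0.01]]
[[0.0, -0.67, -0.53], [0.28, -0.0, 0.01]]
[[0.0, -0.68, -0.53], [0.28, -0.0, 0.01]]
[[0.0, -0.68, -0.53], [0.28, -0.0, 0.01]]
[[0.0, -0.68, -0.52], [0.28, -0.0, 0.01]]
[[0.0, -0.68, -0.52], [0.28, -0.0, 0.01]]
[[0.0, -0.69, -0.52], [0.28, -0.0, 0.01]]
[[0.0, -0.69, -0.51], [0.28, -0.0, 0.01]]
```

Run:
```python
from h import *
plan([.45,-.4,.24],.243,n=10,flip=1)
```

```text
pos [ 0.2224 -0.6368  0.2412] F [ 0.  -0.4 -0.7] open 1.001 t 0.15 totturn [ 5.31 -0.01  0.11] d_tool_units [ 0.032 -2.971 -5.859]
10
[[0.0, -0.3, -0.59], [0.53, -0.0, 0.01]]
[[0.0, -0.3, -0.58], [0.53, -0.0, 0.01]]
[[0.0, -0.31, -0.58], [0.53, -0.0, 0.01]]
[[0.0, -0.31, -0.58], [0.53, -0.0, 0.01]]
[[0.0, -0.32, -0.57], [0.53, -0.0, 0.01]]
[[0.0, -0.32, -0.57], [0.53, -0.0, 0.01]]
[[0.0, -0.33, -0.57], [0.53, -0.0, 0.01]]
[[0.0, -0.33, -0.57], [0.53, -0.0, 0.01]]
[[0.0, -0.34, -0.56], [0.53, -0.0, 0.01]]
[[0.0, -0.34, -0.56], [0.53, -0.0, 0.01]]
```

drive_tool(series=[[[0, -0.3, -0.58], [0.5, 0, 0]], [[0, -0.3, -0.58], [0.5, 0, 0]], [[0, -0.3, -0.58], [0.5, 0, 0]], [[0, -0.32, -0.58], [0.5, 0, 0]], [[0, -0.32, -0.57], [0.5, 0, 0]]], grip=-0.2)

```text
time: 0.65
eef_pos: [0.3352, -0.517, 0.2381]
tcp_rot: [-0.7, -0.101, 0.701, -0.098]
contact_force: [-0.1, -1.3, -0.3]
opening: 0.403
```

drive_tool(series=[[[0, -0.32, -0.57], [0.5, 0, 0]], [[0, -0.33, -0.57], [0.5, 0, 0]], [[0, -0.33, -0.57], [0.5, 0, 0]], [[0, -0.34, -0.56], [0.5, 0, 0]], [[0, -0.34, -0.56], [0.5, 0, 0]]])

```text
time: 1.15
eef_pos: [0.4536, -0.3934, 0.2365]
tcp_rot: [-0.701, -0.086, 0.703, -0.08]
contact_force: [0.4, -0.2, 0.3]
opening: 0.399
```

Run:
```python
from h import *
g=d2w([.619,.113,.243],(-.082,.024,.24))[0]
plan(g,.243,flip=1,maxs=.75)
```

```text
pos [ 0.4536 -0.3934  0.2365] F [ 0.4 -0.2  0.3] open 0.399 t 1.15 totturn [-0.39  0.11  0.5 ] d_tool_units [ 6.000e-03 -9.541e+00 -3.944e+00]
14
[[0.0, -0.68, -0.28], [-0.03, 0.01, 0.04]]
[[0.0, -0.68, -0.28], [-0.03, 0.01, 0.04]]
[[-0.0, -0.68, -0.28], [-0.03, 0.01, 0.04]]
[[-0.0, -0.68, -0.28], [-0.03, 0.01, 0.04]]
[[-0.0, -0.68, -0.28], [-0.03, 0.01, 0.04]]
[[-0.0, -0.68, -0.28], [-0.03, 0.01, 0.04]]
[[-0.0, -0.68, -0.28], [-0.03, 0.01, 0.04]]
[[-0.0, -0.68, -0.28], [-0.03, 0.01, 0.04]]
[[-0.0, -0.68, -0.28], [-0.03, 0.01, 0.04]]
[[-0.0, -0.68, -0.28], [-0.03, 0.01, 0.04]]
[[-0.0, -0.68, -0.28], [-0.03, 0.01, 0.04]]
[[-0.0, -0.68, -0.29], [-0.03, 0.01, 0.04]]
[[-0.0, -0.68, -0.29], [-0.03, 0.01, 0.04]]
[[-0.0, -0.68, -0.29], [-0.03, 0.01, 0.04]]
```

drive_tool(series=[[[0, -0.68, -0.28], [0, 0, 0]], [[0, -0.68, -0.28], [0, 0, 0]], [[0, -0.68, -0.28], [0, 0, 0]], [[0, -0.68, -0.28], [0, 0, 0]], [[0, -0.68, -0.28], [0, 0, 0]]])

```text
time: 1.65
eef_pos: [0.4835, -0.2048, 0.2358]
tcp_rot: [-0.701, -0.087, 0.704, -0.079]
contact_force: [-0.0, 0.6, -1.5]
opening: 0.404
```

drive_tool(series=[[[0, -0.68, -0.28], [0, 0, 0]], [[0, -0.68, -0.28], [0, 0, 0]], [[0, -0.68, -0.28], [0, 0, 0]], [[0, -0.68, -0.28], [0, 0, 0]]])

```text
time: 2.05
eef_pos: [0.5053, -0.0529, 0.2362]
tcp_rot: [-0.7, -0.087, 0.704, -0.079]
contact_force: [0.7, -0.2, -0.4]
opening: 0.403
```

Run:
```python
from h import *
g=d2w([.619,.113,.243],(-.082,.024,.24))[0]
plan(g,.243,flip=1,maxs=.75)
```

```text
pos [ 0.5053 -0.0529  0.2362] F [ 0.7 -0.2 -0.4] open 0.403 t 2.05 totturn [-0.46  0.2   0.68] d_tool_units [-0.043 -3.166 -1.34 ]
5
[[-0.01, -0.63, -0.27], [-0.09, 0.04, 0.14]]
[[-0.01, -0.63, -0.27], [-0.09, 0.04, 0.14]]
[[-0.01, -0.63, -0.27], [-0.09, 0.04, 0.14]]
[[-0.01, -0.63, -0.27], [-0.09, 0.04, 0.14]]
[[-0.01, -0.63, -0.27], [-0.09, 0.04, 0.14]]
```

drive_tool(series=[[[0, -0.63, -0.27], [0, 0, 0.1]], [[0, -0.63, -0.27], [-0.1, 0.1, 0.2]], [[0, -0.63, -0.27], [-0.1, 0, 0.2]], [[0, -0.63, -0.27], [-0.1, 0.1, 0.2]], [[0, -0.3, -0.13], [0, 0, 0]]])

```text
time: 2.55
eef_pos: [0.5299, 0.1073, 0.236]
tcp_rot: [-0.702, -0.086, 0.702, -0.086]
contact_force: [0.4, -0.4, -0.5]
opening: 0.401
```

Run:
```python
from h import *
from plant import ctrl
p=[.619,.113,.243]
g=d2w(p,(-.082,.024,.24))[0]
plan(g,.243,flip=1,maxs=.75)
c=ctrl.read_camera("wrist");pickle.dump(c,open("w1.pkl","wb"))
im=c["img"][:,:,::-1].copy();cv2.imwrite("pics/w1.png",im)
```

```text
pos [0.5299 0.1073 0.236 ] F [ 0.4 -0.4 -0.5] open 0.401 t 2.55 totturn [0.01 0.05 0.01] d_tool_units [-0.08  -0.163 -0.117]
1
[[-0.08, -0.16, -0.12], [0.01, 0.05, 0.01]]
```

View pics/w1.png

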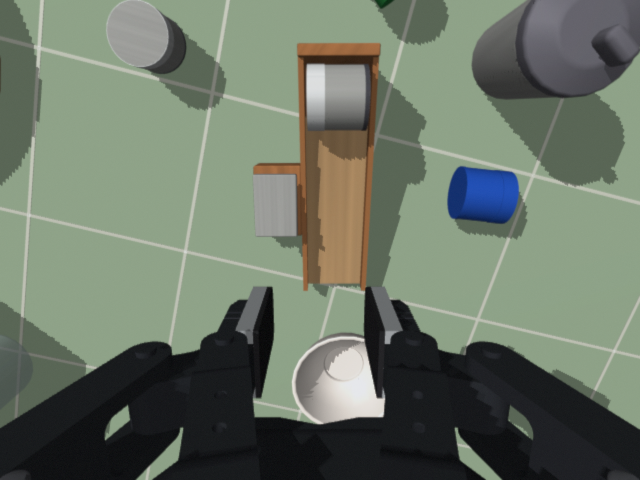

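The wrist view shows the ramp lying vertically in the image: tin in its cradle at (337,97), paddle at (275,205), ramp end at about (336,290). The fingers are at (257,340) and (378,340). I'll refit with all three views.

Run:
```python
from h import *
d=pickle.load(open("cams0.pkl","rb"));w1=pickle.load(open("w1.pkl","rb"))
S=[((34,-28,70),(295,440)),((34,28,70),(442,398)),((34,-28,0),(288,553)),((34,28,0),(425,510)),((-160,-28,24),(95,122)),((-160,28,24),(220,88)),
((-105,31,50),(292,142)),((-105,65,50),(372,122)),((-55,65,50),(428,215)),((-55,31,50),(350,240))]
T=[((-55,31,50),(340,322)),((-105,31,50),(460,355)),((-105,65,50),(412,405)),((-55,65,50),(300,372)),((34,-28,70),(212,138)),((34,28,70),(135,212)),((34,28,0),(145,357)),((-160,-28,24),(663,352)),((-160,28,24),(603,432))]
W=[((34,28,70),(298,44)),((34,-28,70),(381,44)),((-160,28,24),(303,291)),((-160,-28,24),(369,290)),((-55,65,50),(253,174)),((-55,31,50),(297,174)),((-105,65,50),(255,236)),((-105,31,50),(297,236))]
def prep(L,o,f=6): return np.array([a for a,b in L])/1e3, (np.array([b for a,b in L])+.5)/f-.5+np.array(o)
V=[(d["scene"],prep(S,(310,220))),(d["side"],prep(T,(200,210))),(w1,prep(W,(0,0),1))]
def f(p,w): return np.concatenate([k*(proj(c,d2w(p,A[0]))-A[1]).ravel() for k,(c,A) in zip(w,V)])
for w in [(1,0,0),(0,1,0),(0,0,1),(1,1,1)]:
    r=least_squares(f,[0.62,0.11,0.24],args=(w,),loss='soft_l1');print(w,r.x.round(4),r.x[2]/np.pi*180,np.sqrt(np.mean(r.fun**2)))
print(r.fun[-16:].reshape(-1,2).round(1))
print("bowl",end=" ")
c=w1
for n,uv,z in [("bowlrim",(338,383),.042),("cuptop",(572,45),.12)]:
    ray=c["R"].T@np.linalg.inv(c["camera_matrix"])@np.r_[uv,1];o=-c["R"].T@c["t"];P=o+ray*(z-o[2])/ray[2];print(n,P)
```

```text
(1, 0, 0) [0.6197 0.1145 0.241 ] 13.808674820893154 0.3095418952448901
(0, 1, 0) [0.6178 0.1111 0.2352] 13.477718318655443 0.3426553633923847
(0, 0, 1) [0.6175 0.1149 0.2437] 13.96150566835937 0.7360182532074128
(1, 1, 1) [0.6177 0.1147 0.2436] 13.956113750670015 1.0352141181812906
[[ 0.3 -0.2]
 [ 0.9 -0.2]
 [ 0.4 -3. ]
 [-3.6 -2. ]
 [ 0.1  0.2]
 [ 0.1  0.2]
 [ 0.7  0.6]
 [ 0.9  0.6]]
bowl bowlrim [0.37990244 0.05192974 0.042     ]
cuptop [ 0.67201852 -0.00255862  0.12      ]
```

Run:
```python
from h import *
p=[.618,.1145,.242];np.save("pose.npy",p)
g=d2w(p,(-.082,.024,.085))[0]
plan(g,.242,flip=1,n=5)
```

```text
pos [0.53   0.1085 0.2359] F [-1.1  0.1 -0. ] open 0.402 t 2.6 totturn [0.12 0.03 0.09] d_tool_units [ 3.019 -0.169 -0.099]
5
[[0.6, -0.03, -0.02], [0.02, 0.01, 0.02]]
[[0.6, -0.03, -0.02], [0.02, 0.01, 0.02]]
[[0.6, -0.03, -0.02], [0.02, 0.01, 0.02]]
[[0.6, -0.03, -0.02], [0.02, 0.01, 0.02]]
[[0.6, -0.03, -0.02], [0.02, 0.01, 0.02]]
```

drive_tool(series=[[[0, -0.17, -0.1], [0.1, 0, 0.1]], [[0.75, 0, 0], [0, 0, 0]], [[0.75, 0, 0], [0, 0, 0]], [[0.75, 0, 0], [0, 0, 0]], [[0.7, 0, 0], [0, 0, 0]]])

```text
time: 3.1
eef_pos: [0.5395, 0.119, 0.0917]
tcp_rot: [0.708, 0.085, -0.696, 0.086]
contact_force: [-0.1, 0.2, 0.3]
opening: 0.399
```

drive_tool(series=[[[0, 0, 0], [0, 0, 0]], [[0, 0, 0], [0, 0, 0]]])

```text
time: 3.3
eef_pos: [0.5358, 0.118, 0.0866]
tcp_rot: [0.704, 0.084, -0.7, 0.085]
contact_force: [-0.4, 0.5, 0.9]
opening: 0.399
```

Run:
```python
from h import *
from plant import ctrl
p=np.load("pose.npy")
g=d2w(p,(-.082,.024,.085))[0]
plan(g,p[2],flip=1,n=1)
for n in ["wrist","side","scene"]:
    c=ctrl.read_camera(n);im=c["img"][:,:,::-1]
    if n=="side": im=cv2.resize(im[180:330,170:370],None,fx=4,fy=4,interpolation=cv2.INTER_CUBIC)
    if n=="scene": im=cv2.resize(im[180:330,270:470],None,fx=4,fy=4,interpolation=cv2.INTER_CUBIC)
    cv2.imwrite(f"pics/{n}2.png",im)
```

```text
pos [0.5358 0.118  0.0866] F [-0.4  0.5  0.9] open 0.399 t 3.3 totturn [-0.11 -0.3  -0.11] d_tool_units [ 0.032 -0.018  0.061]
1
[[0.03, -0.02, 0.06], [-0.11, -0.3, -0.11]]
```

View pics/wrist2.png

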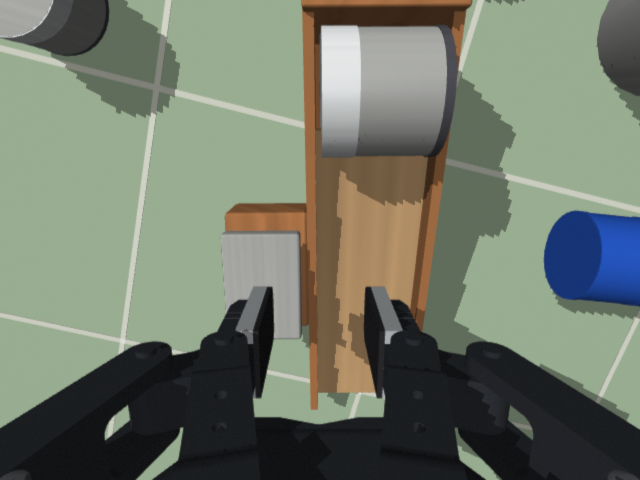

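View pics/side2.png

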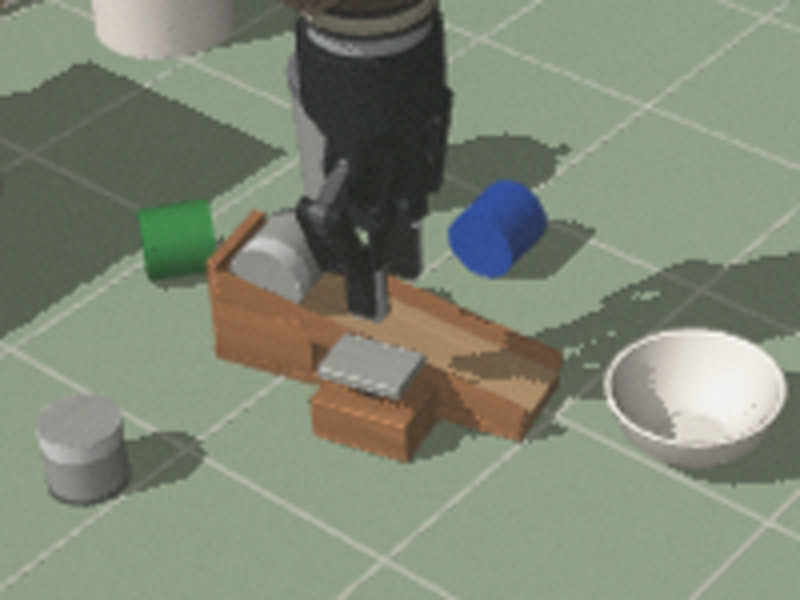

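View pics/scene2.png

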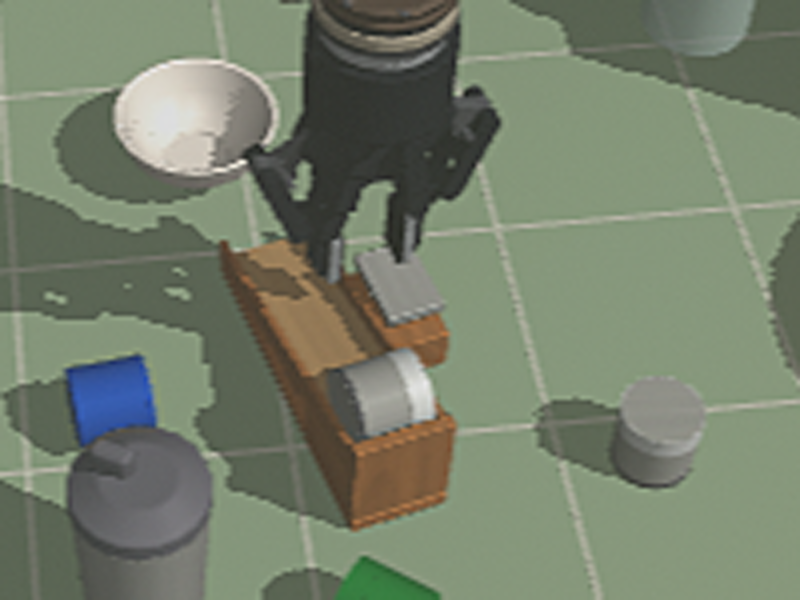

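drive_tool(series=[[[0.2, 0, 0.04], [-0.1, -0.3, -0.1]], [[0.2, 0, 0], [0, 0, 0]], [[0, 0, 0], [0, 0, 0]]])

```text
time: 3.75
eef_pos: [0.5377, 0.1178, 0.0712]
tcp_rot: [0.706, 0.085, -0.698, 0.086]
contact_force: [-0.5, 0.1, -1.5]
opening: 0.395
```

Run:
```python
from h import *
from plant import ctrl
p=np.load("pose.npy")
plan(d2w(p,(-.082,.024,.06))[0],p[2],flip=1,n=1)
for n in ["side","scene"]:
    c=ctrl.read_camera(n);im=c["img"][:,:,::-1]
    if n=="side": im=im[210:300,210:330]
    if n=="scene": im=im[210:300,310:430]
    cv2.imwrite(f"pics/{n}3.png",cv2.resize(im,None,fx=6,fy=6,interpolation=cv2.INTER_CUBIC))
```

```text
pos [0.5377 0.1178 0.0712] F [-0.5  0.1 -1.5] open 0.395 t 3.75 totturn [ 0.01 -0.64 -0.14] d_tool_units [ 0.223 -0.032  0.098]
1
[[0.22, -0.03, 0.1], [0.01, -0.64, -0.14]]
```

View pics/side3.png

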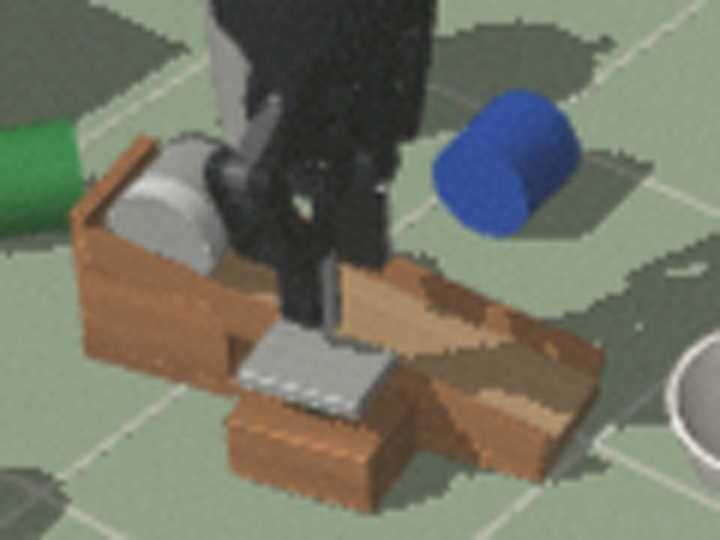

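View pics/scene3.png

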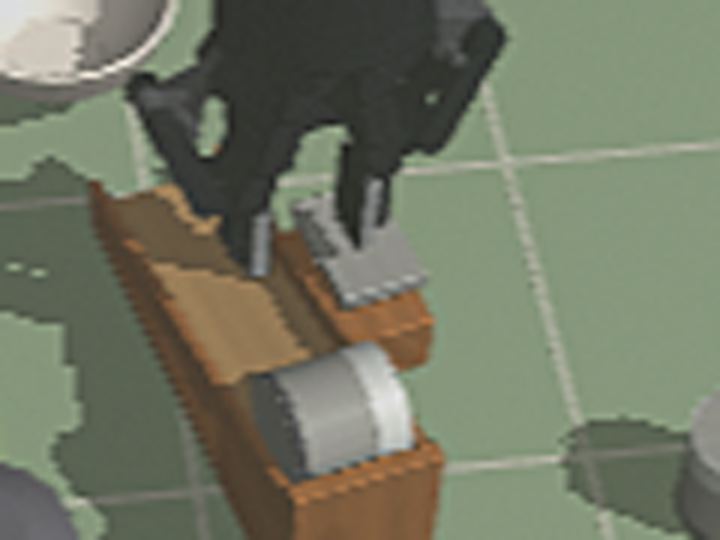

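drive_tool(series=[[[0.1, -0.03, 0.1], [0, -0.6, -0.1]], [[0, 0, 0], [0, 0, 0]]])

```text
time: 4.05
eef_pos: [0.5331, 0.1182, 0.0671]
tcp_rot: [0.703, 0.085, -0.701, 0.086]
contact_force: [-0.6, 0.5, 0.3]
opening: 0.404
```

Run:
```python
from h import *
from plant import ctrl
p=np.load("pose.npy")
plan(d2w(p,(-.082,.024,.06))[0],p[2],flip=1,n=1)
```

```text
pos [0.5331 0.1182 0.0671] F [-0.6  0.5  0.3] open 0.404 t 4.05 totturn [ 0.02 -0.11 -0.06] d_tool_units [ 0.142 -0.002  0.009]
1
[[0.14, -0.0, 0.01], [0.02, -0.11, -0.06]]
```

drive_tool(series=[[[0.08, 0, 0], [0, 0, 0]], [[0, 0, 0], [0, 0, 0]]])

```text
time: 4.25
eef_pos: [0.533, 0.1182, 0.0628]
tcp_rot: [0.703, 0.085, -0.701, 0.086]
contact_force: [0.0, 0.7, 0.4]
opening: 0.406
```

drive_tool(series=[[[0.06, 0, 0], [0, 0, 0]], [[0, 0, 0], [0, 0, 0]]])

```text
time: 4.45
eef_pos: [0.5334, 0.1183, 0.06]
tcp_rot: [0.703, 0.085, -0.701, 0.086]
contact_force: [-0.7, -0.8, 1.8]
opening: 0.398
```

Run:
```python
from h import *
from plant import ctrl
p=np.load("pose.npy")
plan(d2w(p,(-.082,.024,.05))[0],p[2],flip=1,n=1)
for n in ["side","wrist"]:
    c=ctrl.read_camera(n);im=c["img"][:,:,::-1]
    if n=="side": im=cv2.resize(im[210:300,210:330],None,fx=6,fy=6,interpolation=cv2.INTER_CUBIC)
    cv2.imwrite(f"pics/{n}4.png",im)
```

```text
pos [0.5334 0.1183 0.06  ] F [-0.7 -0.8  1.8] open 0.398 t 4.45 totturn [ 0.03 -0.15 -0.07] d_tool_units [ 0.201 -0.001  0.017]
1
[[0.2, -0.0, 0.02], [0.03, -0.15, -0.07]]
```

View pics/side4.png

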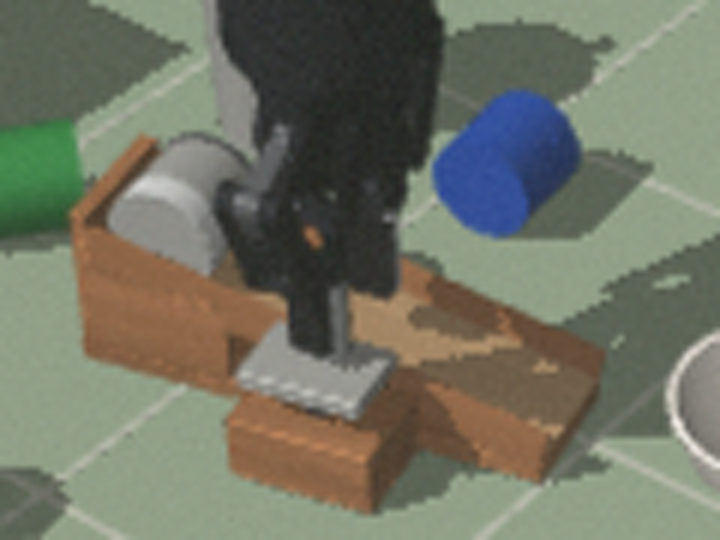

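View pics/wrist4.png

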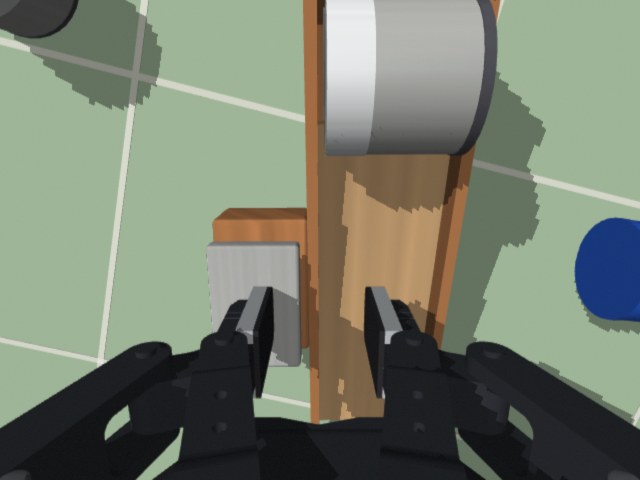

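drive_tool(series=[[[0.04, 0, 0], [0, 0, 0]], [[0.04, 0, 0], [0, 0, 0]]])

```text
time: 4.75
eef_pos: [0.5335, 0.1183, 0.0568]
tcp_rot: [0.703, 0.085, -0.701, 0.086]
contact_force: [-1.3, 0.2, 3.8]
opening: 0.399
```

drive_tool(series=[[[0.04, 0, 0], [0, 0, 0]], [[0, 0, 0], [0, 0, 0]]])

```text
time: 4.95
eef_pos: [0.5334, 0.1183, 0.0547]
tcp_rot: [0.703, 0.085, -0.701, 0.086]
contact_force: [-1.2, -0.5, 2.5]
opening: 0.395
```

drive_tool(series=[[[0.05, 0, 0], [0, 0, 0]], [[0, 0, 0], [0, 0, 0]]])

```text
time: 5.15
eef_pos: [0.5335, 0.1183, 0.0522]
tcp_rot: [0.703, 0.085, -0.701, 0.086]
contact_force: [-1.5, -0.9, 4.2]
opening: 0.402
```

drive_tool(series=[[[0.05, 0, 0], [0, 0, 0]], [[0, 0, 0], [0, 0, 0]]])

```text
time: 5.35
eef_pos: [0.5336, 0.1183, 0.0503]
tcp_rot: [0.702, 0.085, -0.701, 0.086]
contact_force: [-1.6, -0.4, 4.8]
opening: 0.405
```

Run:
```python
from h import *
from plant import ctrl
p=np.load("pose.npy")
plan(d2w(p,(-.082,.024,.049))[0],p[2],flip=1,n=1)
for n in ["side","wrist"]:
    c=ctrl.read_camera(n);im=c["img"][:,:,::-1]
    if n=="side": im=cv2.resize(im[210:300,210:330],None,fx=6,fy=6,interpolation=cv2.INTER_CUBIC)
    cv2.imwrite(f"pics/{n}5.png",im)
```

```text
pos [0.5336 0.1183 0.0503] F [-1.6 -0.4  4.8] open 0.405 t 5.35 totturn [ 0.05 -0.08 -0.06] d_tool_units [ 0.026 -0.001  0.019]
1
[[0.03, -0.0, 0.02], [0.05, -0.08, -0.06]]
```

View pics/side5.png

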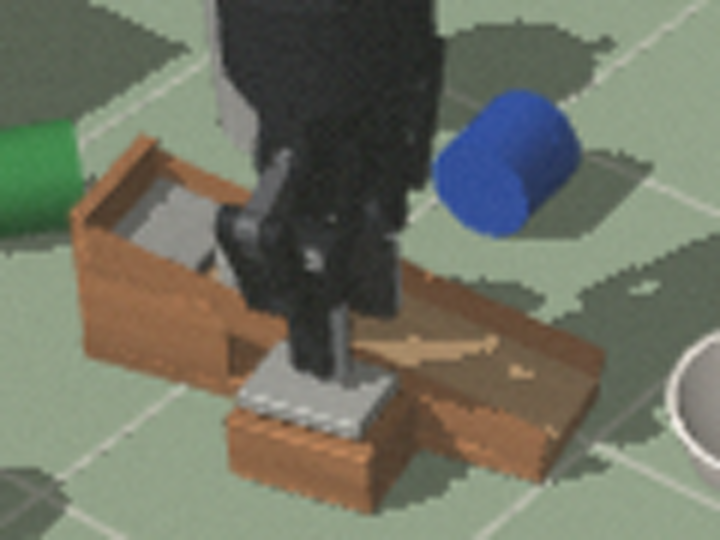

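View pics/wrist5.png

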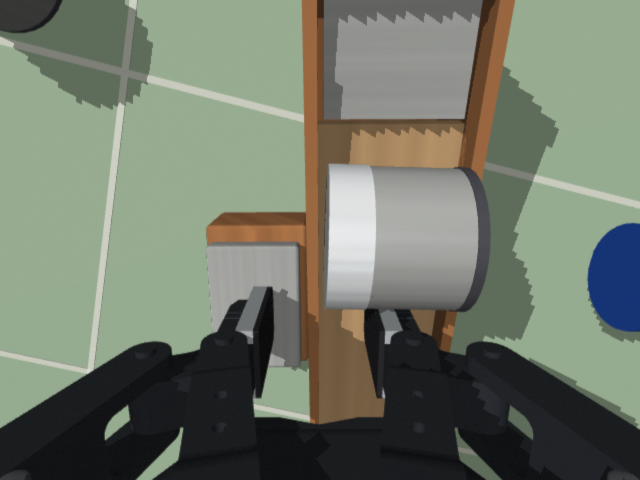

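The tin has popped and is resting against the ramp finger: wrist view, tin (405,238), its edge at row 310 touching the finger. The paddle is well down. I'll let it settle and check that nothing moves.

drive_tool(series=[[[0.01, 0, 0], [0, 0, 0]], [[0, 0, 0], [0, 0, 0]], [[0, 0, 0], [0, 0, 0]], [[0, 0, 0], [0, 0, 0]], [[0, 0, 0], [0, 0, 0]]])

```text
time: 5.95
eef_pos: [0.5336, 0.1183, 0.0502]
tcp_rot: [0.702, 0.085, -0.701, 0.086]
contact_force: [-1.6, -0.5, 4.5]
opening: 0.4
```

Run:
```python
from h import *
from plant import ctrl
a=cv2.imread("pics/wrist5.png").astype(int)
for k in (6,7):
    c=ctrl.read_camera("wrist");im=c["img"][:,:,::-1];cv2.imwrite(f"pics/wrist{k}.png",im)
    print(np.abs(im.astype(int)-a)[150:320,310:500].mean()); a=im.astype(int)
s=ctrl.get_state();print(s["time"],s["eef_pos"],s["contact_force"],s["opening"])
# tin centre: crop ends approx at z of tin centre
p=np.load("pose.npy")
for x in (-.04,-.045,-.05):
    t=np.tan(np.radians(12)); zc=.043+(x+.013)*t+.022/np.cos(np.radians(12))
    print(x,proj(c,d2w(p,[(x,0,zc+.022),(x,.021,zc+.022),(x,-.021,zc+.022)])).round(0).tolist())
```

```text
0.6404437564499484
0.6223942208462332
6.05 [0.5335455  0.11832598 0.05019329] [-2.29597645 -0.21653576  3.60495247] 0.4019753684452535
-0.04 [[415.0, 234.0], [333.0, 233.0], [497.0, 234.0]]
-0.045 [[413.0, 251.0], [332.0, 251.0], [493.0, 251.0]]
-0.05 [[411.0, 268.0], [332.0, 268.0], [490.0, 268.0]]
```

View pics/wrist7.png

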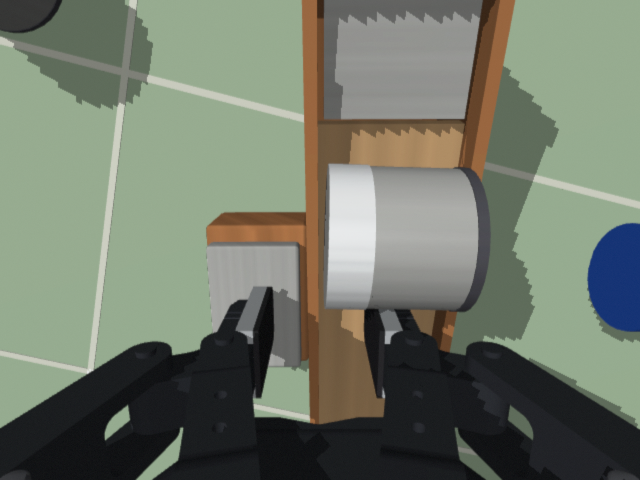

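The tin is unchanged between frames: (405,238) in all three pictures, differing only by noise. It sits at about x = -42 mm and y = +2 mm in the dispenser's frame. The paddle is about 8–9 mm down with roughly 4 N of reaction. Handing in.

```bash
python3 -c "
from plant import ctrl
print(ctrl.sign_off())"
```

```text
the job is handed in; nothing more can be done
None
```

The job is handed in at about 6 s on the robot's clock, with one finger holding the paddle down and the popped tin resting against the other finger. The hand-in reports no verdict.

I found the dispenser in the camera views and set the fingers about 48 mm apart. One stood in the middle of the ramp and the other over the paddle. I then pressed down in steps of 2 to 2.5 mm until the tin popped and rolled onto the ramp finger.

Last checks before handing in:
- **Paddle:** about 8 to 9 mm down, judged from how far the finger moved after first contact. The upward force read 3.6 to 4.8 N.
- **Tin:** still between frames, about 42 mm downhill of its cradle and about 2 mm off the ramp's middle line, by projecting onto the wrist picture.
- **Tin against the finger:** judged from the picture and from the tin staying put on the slope. The force reading is too noisy to show the contact separately.
- **Other objects:** the fingers went down only at the dispenser, and I saw nothing else displaced in the pictures. I did not measure the other objects again at the end.
- **Disagreement:** the three cameras placed the dispenser 2 to 4 mm apart. I used (0.618, 0.1145) m and 13.9 degrees, close to the combined three-camera fit.

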